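# Pull-gauge check in the print workshop

### The arm

A 7-joint arm with a two-finger parallel gripper is mounted at the origin on the work surface. World frame = base frame: x ahead of the robot, y to its left, z up, the work surface at z = 0. Lengths are in m, angles in rad, forces in N, time in s.
With the tool pointing down it reaches from about 0.425 to 0.875 m from the base axis. Payload 9.9 kg.
Tool frame: the origin (TCP) lies on the mounting face of the last link; the fingertips stand 173 mm ahead of it and the grasp point (between the pads) lies 155 mm ahead of it; z points along the fingers, y is the line along which they close (so a half turn about z gives the same grasp; the last joint's range is limited). The gripper opens to 85 mm and grips with 20 to 120 N. Pads are 22 mm wide; open, the fingers measure 114 mm over their backs; the gripper's body (76 mm by 85 mm) begins 54 mm behind the grasp point. The pads swing forward as they close: fully open they stand 13 mm farther back than shut.
Start: joints at [-1.224, 0.576, 0.025, 1.437, -0.015, 1.129, -0.057], TCP at [0.282, 0.613, 0.405] pointing down, gripper open.
Joint ranges: [-2.76, 2.76], [-0.34, 2.15], [-1.52, 1.57], [0.19, 2.46], [-1.09, 4.23], [0.17, 1.99], [-2.82, 2.82]. Speed limits (rad/s): [2.22, 2.22, 3.01, 3.01, 3.14, 3.14, 3.14].

### API

Orientations are given as a 3x3 rotation matrix whose columns are the frame's x, y, z axes.
In Python, from station import * gives the robot as it stands.
- The arm moves only by the shell command python3 -m creep 'ROWS' [OPENING] [FORCE]. ROWS is a JSON object of lists of equal length, an entry for each row: "travel": the shift along the tool's x, y, z in mm, a list of three; "twist": the turn, a rotation vector about the tool's x, y, z in degrees, a list of three. In form: {"travel": [[dx, dy, dz], ...], "twist": [[ax, ay, az], ...]}. A call has 1 to 10 rows; each row shifts and turns the commanded pose from where the row before left it, along the tool's axes as they then stand; what a row does not reach is not made up. A row lasts 1/10 s, in which the tool goes at most 50 mm and 8.59 degrees, less where a joint would pass 70% of its speed; a pose out of reach is approached as far as the arm can. A call is refused whole if a number of a shift passes 50 or a number of a turn 8.59, either way. A call with a gripper value outside its range is refused whole. OPENING is the opening, from 0 (shut) to 1 (fully open), set as the call begins (- or left out, the last holds). The fingers move at their own pace and stop on an object; FORCE is the grip in N (left out, the last holds). Time passes only in rows, so rows that do not move let the fingers close. It gives the time, the measured TCP pose, the force, the opening and the grip force at its end, in the units of the state.
- state(): the state, without advancing time (a new reading comes with each control period).
- capture(name): name is "side" or "top" or "wrist"; returns the picture (384x512x3 uint8, red, green, blue); there is no depth.
- camera_info(name): a dict with "vfov" (degrees; the focal length in pixels is half the picture's height over the tangent of half this angle, whatever the lens; pixels are square), "cx", "cy" (the principal point, pixels), "rvec" (rotation vector, rad) and "tvec" (3), from world to camera coordinates, as OpenCV has them; the wrist camera has in their place "T_tool_cam" (4x4, takes a point from camera to tool coordinates, whose origin is the TCP and whose axes are the flange's). Camera axes: x right, y down, z forward; pixel columns grow to the right and rows downward; lengths in m; the calibration is good to about 2 mm. A picture is of the moment at which its call begins: read the wrist's pose just before it. camera_info takes no time and is no camera call.
- job_done(): hands the job in; it is judged then, once.
The state is a dict: "time": time; "joints": joint angles; "joint_velocities": joint speeds; "joint_efforts": joint torques, N m; "tcp_pos": TCP position; "tcp_rot": TCP orientation; "contact_force": force on the tool from outside, world axes, zero at the start; "ft_torque": the same for the moment, N m; "finger_gap": opening from 0.0 (shut) to 1.0 (fully open); "finger_force": force on a finger pad.
Only numpy, scipy, OpenCV 4.12 (cv2) and the standard library are available. Lean on these libraries where they do the work, as an engineer would, in place of code of your own. Each camera call takes 0.05 s, during which the arm holds its last target. There are 200 camera calls.

### The job

Check the pull gauge that has the crossbar handle. First take the two printed parts off its track and put them in the open bin; then pull the crossbar out until its pointer stands level with that gauge's rider, without overshooting, hold it there for two seconds, and ease the slide fully home without letting it snap back. Leave the riders, the knob-handled gauge and everything else on the bench as they are.

Things in the scene. Friction and masses are not known exactly. Their poses are not given: they have to be found in the camera images.
- bar_gauge: Gauge to check, fixed. Aluminium base plate local x -180..140, y -45..65 mm, 12 mm high; grey housing x 5..135, y -38..38, top z = 72. A 10 mm draw rod (y = 0, z = 45) leaves the housing towards local -x with the black crossbar; open track beyond. Origin: on the bench, 5 mm outside the middle of the housing's front. x points from handle into housing, z up; pull along -x.
- pull (a joint): How far the crossbar slide is out, m; 0 = home, end stop 0.11. A spring pulls it home: 3 N at home plus 100 N per metre (about 11 N at 80 mm), and a damper of 8 N s/m. It springs back if let go.
- pull_grip (a point): Centre of the crossbar handle, 70 mm above the bench; home at local (-50, 0, 70) of the gauge. The black bar is 12 mm thick along the pull direction, 56 mm long across it, from z = 53 to z = 83; below it an 18 mm wide stem on the draw rod. The gap behind it to the housing is 49 mm at home.
- pull_pointer (a point): Tip of the thin steel pointer arm that sticks out from the crossbar's stem to local +y and moves with the slide; home at local (-50, 46, 38), so it has the local x of the handle's centre. The arm is 3 mm wide.
- rider (a joint): Where the bar gauge's rider is set: the pull (value of joint pull, m) at which the pointer is level with it. 0.045 to 0.085. Held by 2 N of friction; it must stay as set.
- rider_top (a point): Top centre of the rider, a small dark steel block (14 x 14 mm, with an 8 mm wide fin on top, up to z = 38) beside the track on the +y edge of the base plate, local y = 56, on a white scale with 10 mm ticks. The pointer is level when it points at the fin (same local x, within half the fin's width).
- standoff: Loose cream printed standoff, 30 g, on the bar gauge's track just in front of the crossbar: foot 30 (x) x 36 (y) x 6 mm, above it a square tower 22 (x) x 24 (y) mm up to 48 mm high. Stands on the base plate (12 mm above the bench). Origin: centre of its underside; z up.
- strip: Loose cream printed strip, 30 g, 14 (x) x 84 (y, its length) x 22 mm high, lying across the bar gauge's track farther out than the standoff, on the base plate (12 mm above the bench). Origin: centre of its underside; z up.
- bin: Open grey plastic bin fixed on the bench at one side, left or right: 160 (x) x 130 (y) x 60 mm high outside, walls 4 mm, floor 4 mm. Origin: centre of its underside on the bench.
- knob_pull (a joint): Slide of the other gauge, m; 0 = home. The same kind of sprung slide; not to be pulled.
- knob_gauge: The other gauge, same base plate, housing, rider and axes as the bar gauge, but its slide has a round black knob (26 mm across, top at z = 83). Leave alone. Fixed; bar gauge and knob gauge may stand left or right.
- knob_rider_top (a point): Top of the knob gauge's rider; leave alone.
- spool: Filament spool lying flat, 150 mm across, 55 mm high, origin at the centre of its underside. Stands on the side where the bin does not. Bystander.
- bottle: White bottle, 52 mm across, 100 mm high, between the two gauges. Origin at its foot. Bystander.
- jar: Small jar, 42 mm across, 50 mm high, between the two gauges. Origin at its foot. Bystander.
- driver: Screwdriver, 170 mm long, lying outside the left gauge. Bystander.
- wrench: Wrench, 150 mm long, lying outside the right gauge. Bystander.
- carriage: Dark steel carriage block, 50 x 60 x 22 mm, on the left, outside the screwdriver. Bystander.
Mind the look-alikes: they are no part of the job. What is shaped like the standoff but blue is not meant.

How it is judged:
On the way, in this order (a step that is already met when the one before it is completed fails the run):
1. both printed parts lie in the bin, let go (x of standoff in the frame of bin between -0.078 and 0.078 m and y of standoff in the frame of bin between -0.063 and 0.063 m and z of each of standoff, strip in the frame of bin below 0.05 m and linear speed of each of standoff, strip below 0.05 m/s and contact force between each of standoff, strip and the fingers below 0.1 N and x of strip in the frame of bin between -0.078 and 0.078 m and y of strip in the frame of bin between -0.063 and 0.063 m), for 0.2 s.
2. the crossbar gauge's pointer is held level with its rider, within 4 mm, for 1.5 s (x of pull_pointer in the frame of rider_top between -0.004 and 0.004 m), for 1.5 s.
At the end, for the whole second after the job is handed in: Both printed parts lie in the bin, let go and at rest, and the slides of both gauges are home (within 3 mm) (all of step 1 and value of joint each of pull, knob_pull below 0.003 m); the robot touches nothing.
It fails at once if the crossbar slide is pulled more than 10 mm past its rider (x of pull_pointer in the frame of rider_top below -0.01 m).
It fails at once if the crossbar slide snaps back (faster than 0.4 m/s) (velocity of joint pull below -0.4 m/s).
It fails at once if a rider is shifted by more than 3 mm (distance of any of rider_top, knob_rider_top from where it was at the start of the episode above 0.003 m).
It fails at once if the knob gauge is pulled out by more than 5 mm (value of joint knob_pull above 0.005 m).
It fails at once if a bystander is shifted by more than 20 mm or tipped over (distance of any of spool, bottle, jar, driver, wrench, carriage from where it was at the start of the episode above 0.02 m or angle between any of bottle, jar, spool's own z axis and vertical above 0.5 rad).
It also fails if it takes over 72 s, if anything falls off the work surface, if the arm or the gripper's body presses on something with over 40 N, if the wrist force passes 120 N, or if a joint passes its speed limit or range.

## Working session

There is one attempt and no reset: what is moved stays moved. The work goes in short steps, Python scripts to look and compute and a shell command to move; the robot and the scene stay as the last step left them, time stands still between calls to the robot, and variables do not carry over. Pictures are saved under pics/ and viewed, at most 10 in all, crops included, and the job is handed in when it is done.

```bash
ls; mkdir -p pics
cat > h.py <<'E'
from station import *
import numpy as np, cv2
def K(n):
    c=camera_info(n); f=192/np.tan(np.radians(c["vfov"])/2)
    return np.array([[f,0,c["cx"]],[0,f,c["cy"]],[0,0,1.]])
def ext(n,s=None):
    "camera->world R,t"
    c=camera_info(n)
    if n=="wrist":
        s=s or state(); T=np.array(c["T_tool_cam"]); R=np.array(s["tcp_rot"])
        return R@T[:3,:3], R@T[:3,3]+np.array(s["tcp_pos"])
    R=cv2.Rodrigues(np.array(c["rvec"],float))[0]; return R.T,-R.T@np.array(c["tvec"],float)
def ray(n,uv,E=None):
    R,t=E or ext(n); d=R@np.linalg.inv(K(n))@np.array([uv[0],uv[1],1.]); return t,d/np.linalg.norm(d)
def onz(n,uv,z,E=None):
    t,d=ray(n,uv,E); return t+d*(z-t[2])/d[2]
def proj(n,p,E=None):
    R,t=E or ext(n); q=K(n)@(R.T@(np.array(p)-t)); return q[:2]/q[2]
def tri(a,b):
    "two (t,d) rays -> midpoint, gap"
    (t1,d1),(t2,d2)=a,b; A=np.stack([d1,-d2],1); x=np.linalg.lstsq(A,t2-t1,rcond=None)[0]
    p,q=t1+x[0]*d1,t2+x[1]*d2; return (p+q)/2,np.linalg.norm(p-q)
def save(n,f):
    im=capture(n); cv2.imwrite("pics/"+f,im[:,:,::-1]); return im
E
python3 - <<'E'
from h import *
for n in("side","top","wrist"): print(n,camera_info(n))
s=state();print(s)
a=save("top","top0.png");b=save("side","side0.png");c=save("wrist","wrist0.png")
E
```

```text
pics
side {'vfov': 52.4942557330767, 'cx': 253.01526990361143, 'cy': 190.29044331851054, 'rvec': array([ 1.05634487, -2.33990897,  1.10896634]), 'tvec': array([0.39850986, 0.31146128, 0.73459834])}
top {'vfov': 50.43057110578315, 'cx': 254.38396854608587, 'cy': 189.91474827106154, 'rvec': array([ 2.09927602, -2.15215851,  0.18995288]), 'tvec': array([0.05085529, 0.55757821, 1.05643328])}
wrist {'vfov': 67.20274446013026, 'cx': 256.984814231415, 'cy': 190.70375094971203, 'T_tool_cam': array([[-9.59021181e-04, -9.45263734e-01, -3.26305921e-01,
         8.47572363e-02],
       [ 9.99999352e-01, -7.06213674e-04, -8.93218192e-04,
        -7.05160359e-04],
       [ 6.13885060e-04, -3.26306566e-01,  9.45263798e-01,
         3.05944363e-02],
       [ 0.00000000e+00,  0.00000000e+00,  0.00000000e+00,
         1.00000000e+00]])}
{'time': 0.0, 'joints': array([-1.22381385,  0.57648341,  0.02483268,  1.43791359, -0.01500054,
        1.12902948, -0.05652057]), 'joint_velocities': array([-0.00017815,  0.00010383, -0.0003909 ,  0.00030568, -0.00014719,
       -0.00066554,  0.0008495 ]), 'joint_efforts': array([ 3.08156796e-04, -7.65733624e+01,  2.25022204e+00, -2.85994256e+01,
        1.51886896e-02,  1.20330226e-02,  1.29322387e-05]), 'tcp_pos': array([0.28176958, 0.61317856, 0.40387295]), 'tcp_rot': array([[-9.08648819e-01,  4.17560707e-01, -6.16903089e-04],
       [ 4.17561155e-01,  9.08647534e-01, -1.52978045e-03],
       [-7.82287370e-05, -1.64762797e-03, -9.99998640e-01]]), 'contact_force': array([-0.65490157, -0.69254868,  0.13189346]), 'ft_torque': array([0.02409243, 0.04674172, 0.03246814]), 'finger_force': 0.0, 'finger_gap': 1.004594486285806}
```

View pics/top0.png

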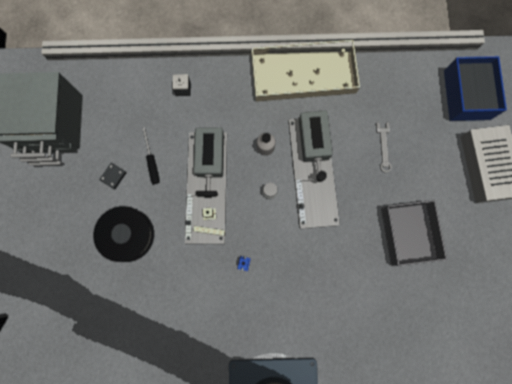

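View pics/side0.png

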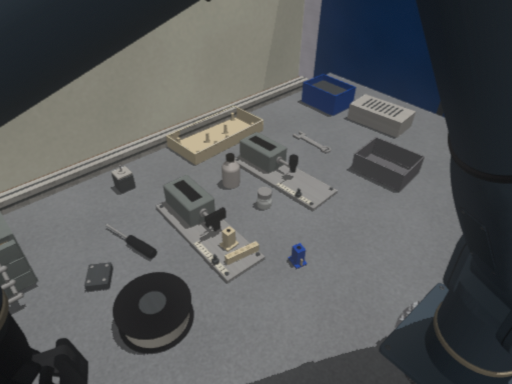

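Top view: the bar gauge is on the left, crossbar at (207,193). Cream standoff candidate at (208,212), strip at (208,231). The look-alikes are a blue standoff at (243,263), the cream tray at (304,73), a blue bin at (475,88) and the knob gauge's knob at (321,176). The open grey bin is at (412,232). By the description I choose the cream standoff at (208,212), the strip at (208,231) and the bin at (412,232).

Run:
```python
from h import *
np.set_printoptions(precision=4,suppress=True)
for k,uv,z in [("standoff",(208,212),.06),("strip",(208,231),.034),("bar",(207,193),.083),("bin",(412,233),.03),("corners",(188,242),.012),("c2",(223,242),.012),("c3",(193,131),.012),("bin rim",(381,203),.06),("r",(435,202),.06),("r",(444,259),.06),("r",(390,265),.06)]:
    print(k,onz("top",uv,z))
# two-view heights
for k,a,b in [("standoff top",(208,211),(229,231)),("strip",(208,231),(242,252)),("bar",(207,193),(214,217))]:
    print(k,tri(ray("top",a),ray("side",b)))
```

```text
standoff [0.5002 0.1621 0.06  ]
strip [0.4518 0.1653 0.034 ]
bar [0.5477 0.1618 0.083 ]
bin [ 0.433 -0.387  0.03 ]
corners [0.4248 0.223  0.012 ]
c2 [0.4224 0.1267 0.012 ]
c3 [0.7432 0.21   0.012 ]
bin rim [ 0.5129 -0.3004  0.06  ]
r [ 0.5119 -0.4446  0.06  ]
r [ 0.3615 -0.4524  0.06  ]
r [ 0.3496 -0.3107  0.06  ]
standoff top (array([0.503 , 0.1621, 0.0567]), np.float64(0.001072669119955481))
strip (array([0.452 , 0.1657, 0.0299]), np.float64(0.00031740236138181303))
bar (array([0.5517, 0.1649, 0.0677]), np.float64(0.0036494852313391354))
```

View pics/wrist0.png

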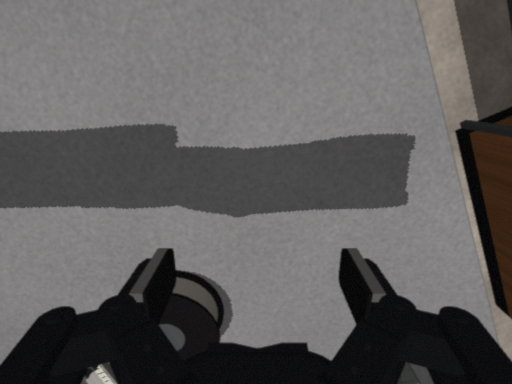

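The wrist view shows the spool at (190,310) below the open fingers. Next I bring the wrist camera over the bar gauge.

```bash
python3 -m creep '{"travel":[[0,0,0],[0,0,0],[0,0,0],[0,0,0],[0,0,0],[0,0,0],[0,0,0],[0,0,0]],"twist":[[0,0,8.45],[0,0,8.45],[0,0,8.45],[0,0,8.45],[0,0,8.45],[0,0,8.45],[0,0,8.45],[0,0,8.45]]}'
python3 -m creep '{"travel":[[-42,21,0],[-42,21,0],[-42,21,0],[-42,21,0],[-42,21,0],[-42,21,0],[-42,21,0],[-42,21,0],[-42,21,0],[-42,21,0]],"twist":[[0,0,0],[0,0,0],[0,0,0],[0,0,0],[0,0,0],[0,0,0],[0,0,0],[0,0,0],[0,0,0],[0,0,0]]}'
python3 -m creep '{"travel":[[-42,21,0],[-42,21,0],[0,0,0],[0,0,0]],"twist":[[0,0,0],[0,0,0],[0,0,0],[0,0,0]]}'
python3 - <<'E'
from h import *
s=state();im=save("wrist","w1.png");np.savez("w1.npz",im=im,p=s["tcp_pos"],R=s["tcp_rot"])
print(s["time"],s["tcp_pos"],s["tcp_rot"],s["joints"])
E
```

```text
time: 0.95
tcp_pos: [0.2818, 0.6133, 0.4044]
tcp_rot: [[0.046, 0.999, -0.0], [0.999, -0.046, -0.001], [-0.001, -0.0, -1.0]]
contact_force: [-0.5, -0.7, -0.8]
finger_gap: 1.0
finger_force: 0.0
time: 1.95
tcp_pos: [0.4753, 0.1835, 0.4047]
tcp_rot: [[0.04, 0.999, -0.0], [0.999, -0.04, 0.0], [0.0, -0.0, -1.0]]
contact_force: [1.6, 0.8, 0.3]
finger_gap: 1.003
finger_force: 0.0
time: 2.35
tcp_pos: [0.5138, 0.0986, 0.4045]
tcp_rot: [[0.043, 0.999, -0.0], [0.999, -0.043, -0.0], [-0.0, -0.0, -1.0]]
contact_force: [-0.5, 0.7, 0.6]
finger_gap: 1.0
finger_force: 0.0
2.35 [0.5137805  0.09856771 0.40453742] [[ 4.28650750e-02  9.99080795e-01 -3.88857850e-04]
 [ 9.99080862e-01 -4.28651203e-02 -1.09018826e-04]
 [-1.25587054e-04 -3.83827336e-04 -9.99999918e-01]] [-0.58146304  0.37735337  0.42679706  1.84611741 -0.18750998  0.95796957
 -0.11560719]
```

View pics/w1.png

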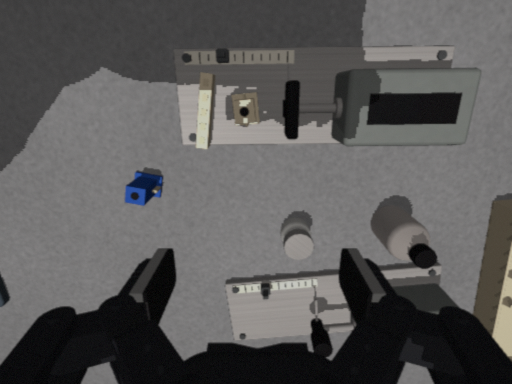

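The wrist view shows the bar gauge: strip (205,110), cream standoff (245,109), crossbar (292,110), rider (222,55). The blue look-alike is at (144,188). I take a second view for the heights and the close crop.

```bash
python3 -m creep '{"travel":[[4,-20,35],[4,-20,35],[4,-20,35],[3,0,20],[0,0,0],[0,0,0],[0,0,0]],"twist":[[0,0,0],[0,0,0],[0,0,0],[0,0,0],[0,0,0],[0,0,0],[0,0,0]]}' 0.6
python3 - <<'E'
from h import *
s=state();im=save("wrist","w2.png");np.savez("w2.npz",im=im,p=s["tcp_pos"],R=s["tcp_rot"])
print(s["time"],s["tcp_pos"])
a=np.load("w1.npz")["im"]
A=cv2.resize(a[30:160,160:360],None,fx=4,fy=4,interpolation=cv2.INTER_CUBIC)[:520]
cv2.imwrite("pics/w1c.png",A[:,:,::-1])
cv2.imwrite("pics/w2c.png",cv2.resize(im[0:280,120:500],None,fx=2,fy=2,interpolation=cv2.INTER_CUBIC)[:,:,::-1])
E
```

```text
time: 3.1
tcp_pos: [0.4549, 0.1176, 0.2808]
tcp_rot: [[0.039, 0.999, 0.002], [0.999, -0.039, 0.001], [0.001, 0.002, -1.0]]
contact_force: [-0.1, -0.3, -0.1]
finger_gap: 0.599
finger_force: 0.0
3.1 [0.45488444 0.11756238 0.28078694]
```

View pics/w1c.png

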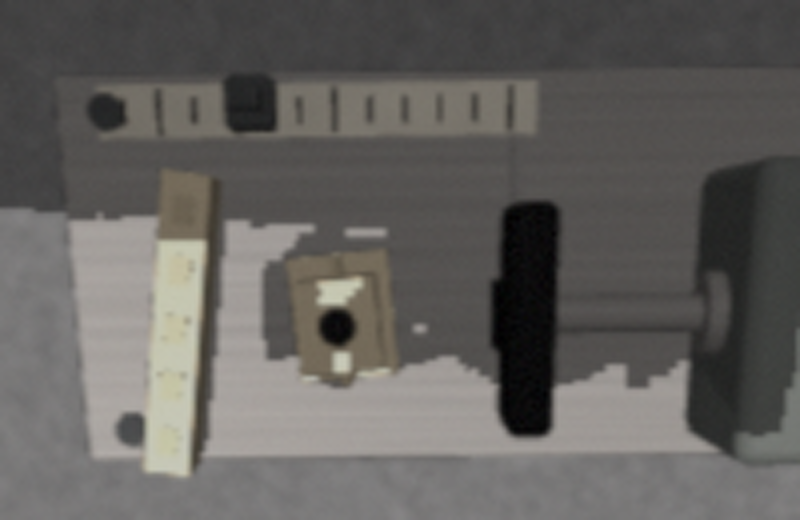

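View pics/w2c.png

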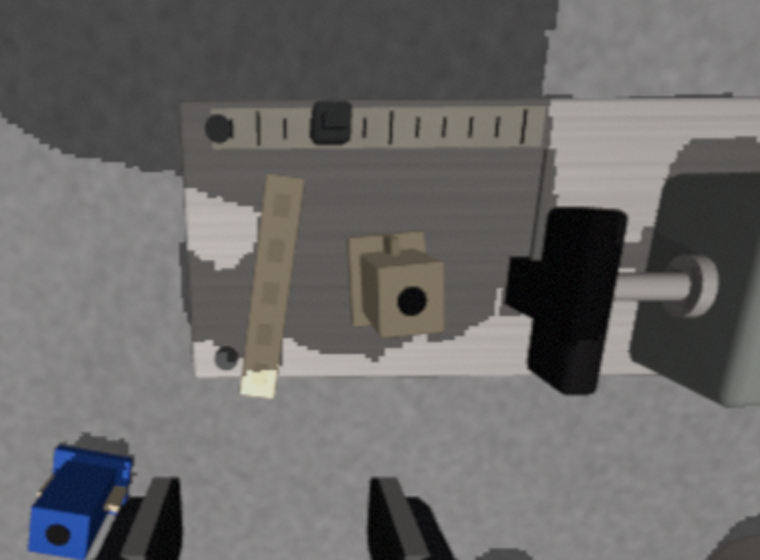

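Close crop: cream standoff with its hole at (337,326) in the first crop and (412,300) in the second, strip farther out, rider fin at (250,100) / (335,121), pointer arm in line with the zero tick. The choice is confirmed.

```bash
cat > m.py <<'E'
from h import *
np.set_printoptions(precision=4,suppress=True)
def E(f): d=np.load(f); return ext("wrist",dict(tcp_pos=d["p"],tcp_rot=d["R"]))
E1,E2=E("w1.npz"),E("w2.npz")
c1=lambda u,v:(160+u/4-.375,30+v/4-.375)
c2=lambda u,v:(120+u/2-.25,v/2-.25)
E
python3 - <<'E'
from m import *
for k,a,b in [("hole",(337,326),(412,300)),("strip far",(188,173),(285,178)),("strip near",(167,473),(258,396)),("fin",(250,97),(335,121)),("tick0",(511,108),(524,126)),("tick100",(158,110),(259,128)),("plate c",(58,80),(181,101)),("plate c2",(92,458),(196,376)),("bolt",(106,110),(218,128))]:
    P,g=tri(ray("wrist",c1(*a),E1),ray("wrist",c2(*b),E2)); print(k,P,"gap",g)
print("top corners .06",[onz("wrist",c2(*p),.06,E2)[:2] for p in [(361,257),(440,250),(444,330),(380,336)]])
print("bar .083 w1",[onz("wrist",c1(*p),.083,E1)[:2] for p in [(505,203),(557,203),(550,435),(500,433)]])
print("fin z.038",onz("wrist",c1(250,97),.038,E1),onz("wrist",c2(335,121),.038,E2))
for z in(.012,):
  for u in [(511,108),(335,108),(158,110)]: print(onz("wrist",c1(*u),z,E1))
  for u in [(524,126),(391,128),(259,128)]: print(onz("wrist",c2(*u),z,E2))
E
```

```text
hole [0.5018 0.1628 0.0607] gap 0.00010938213193176948
strip far [0.4617 0.203  0.0314] gap 0.0005408531123133783
strip near [0.448  0.1215 0.0353] gap 0.0001484715627617054
fin [0.48   0.2214 0.028 ] gap 0.0008735126430563779
tick0 [0.5524 0.2175 0.0134] gap 0.00028052833600818834
tick100 [0.4529 0.2206 0.0183] gap 0.00019695602040143526
plate c [0.4238 0.2312 0.01  ] gap 0.0010639271364141698
plate c2 [0.4204 0.1232 0.0122] gap 0.00042732429503101186
bolt [0.4375 0.2216 0.0146] gap 0.0003256975234776774
top corners .06 [array([0.4849, 0.1774]), array([0.5104, 0.1786]), array([0.5132, 0.152 ]), array([0.4916, 0.1507])]
bar .083 w1 [array([0.5439, 0.1903]), array([0.5562, 0.1897]), array([0.5546, 0.1354]), array([0.5421, 0.1365])]
fin z.038 [0.4811 0.2207 0.038 ] [0.4789 0.22   0.038 ]
[0.5526 0.2175 0.012 ]
[0.5024 0.2197 0.012 ]
[0.4518 0.2214 0.012 ]
[0.553  0.2177 0.012 ]
[0.5027 0.219  0.012 ]
[0.4528 0.221  0.012 ]
```

```bash
cat > go.py <<'E'
import sys
from h import *
x,y,z,yaw=map(float,sys.argv[1:5])  # target TCP, yaw (deg) of tool x
s=state();R=np.array(s["tcp_rot"]);p=np.array(s["tcp_pos"])
print("t",s["time"],"tool mm",np.round(R.T@(np.array([x,y,z])-p)*1e3,1),"twist z now",round((-(yaw-np.degrees(np.arctan2(R[1,0],R[0,0])))+180)%360-180,2),
 "tilt xy", np.round(np.degrees(np.cross(R[:,2],[0,0,-1])@R),2),"q7",round(s["joints"][6],2))
a=np.radians(yaw);Rt=np.array([[np.cos(a),np.sin(a),0],[np.sin(a),-np.cos(a),0],[0,0,-1]])
print("after twist mm",np.round(Rt.T@(np.array([x,y,z])-p)*1e3,1))
E
python3 -m creep '{"travel":[[24,23,0],[24,23,0]],"twist":[[0,0,0],[0,0,0]]}' 0.6
python3 -m creep '{"travel":[[0,0,0],[0,0,0],[0,0,0],[0,0,0],[0,0,0],[0,0,0],[0,0,0],[0,0,0],[0,0,0],[0,0,0]],"twist":[[0,0,8.3],[0,0,8.3],[0,0,8.3],[0,0,8.3],[0,0,8.3],[0,0,8.3],[0,0,8.3],[0,0,8.3],[0,0,8.3],[0,0,8.3]]}'
python3 -m creep '{"travel":[[0,0,0],[0,0,0]],"twist":[[0,0,0],[0,0,0]]}' | head -2
python3 go.py .502 .164 .200 5
```

```text
time: 3.35
tcp_pos: [0.503, 0.1633, 0.2811]
tcp_rot: [[0.041, 0.999, 0.002], [0.999, -0.041, 0.001], [0.001, 0.002, -1.0]]
contact_force: [0.2, 0.1, 0.5]
finger_gap: 0.6
finger_force: 0.0
time: 4.35
tcp_pos: [0.5025, 0.1634, 0.2808]
tcp_rot: [[0.997, 0.077, 0.002], [0.077, -0.997, 0.001], [0.002, -0.001, -1.0]]
contact_force: [-0.8, -0.8, 0.5]
finger_gap: 0.602
finger_force: 0.0
time: 4.55
tcp_pos: [0.5023, 0.1634, 0.2802]
t 4.55 tool mm [-0.3 -0.6 80.2] twist z now -0.02 tilt xy [-0.01 -0.05  0.  ] q7 -1.21
after twist mm [-0.3 -0.6 80.2]
```

```bash
python3 -m creep '{"travel":[[0,0,30],[0,0,30],[0,0,15],[0,0,5],[0,0,0],[0,0,0]],"twist":[[0,0,0],[0,0,0],[0,0,0],[0,0,0],[0,0,0],[0,0,0]]}'
python3 -m creep '{"travel":[[0,0,0],[0,0,0],[0,0,0],[0,0,0],[0,0,0],[0,0,0],[0,0,0]],"twist":[[0,0,0],[0,0,0],[0,0,0],[0,0,0],[0,0,0],[0,0,0],[0,0,0]]}' 0 30
```

```text
time: 5.15
tcp_pos: [0.5026, 0.1631, 0.2006]
tcp_rot: [[0.997, 0.083, 0.001], [0.083, -0.997, 0.001], [0.001, -0.001, -1.0]]
contact_force: [0.3, 0.7, 1.0]
finger_gap: 0.605
finger_force: 0.0
time: 5.85
tcp_pos: [0.5024, 0.1633, 0.2005]
tcp_rot: [[0.997, 0.083, 0.001], [0.083, -0.997, 0.001], [0.001, -0.001, -1.0]]
contact_force: [-0.1, -0.4, 6.3]
finger_gap: 0.278
finger_force: 29.9
```

```bash
python3 -m creep '{"travel":[[0,0,-15],[0,0,-40],[0,0,-40],[0,0,-40],[0,0,-10]],"twist":[[0,0,0],[0,0,0],[0,0,0],[0,0,0],[0,0,0]]}'
python3 -m creep '{"travel":[[-9,42,0],[-9,42,0],[-9,42,0],[-9,42,0],[-9,42,0],[-9,42,0],[-9,42,0],[-9,42,0],[-9,42,0],[-9,42,0]],"twist":[[0,0,0],[0,0,0],[0,0,0],[0,0,0],[0,0,0],[0,0,0],[0,0,0],[0,0,0],[0,0,0],[0,0,0]]}'
python3 -m creep '{"travel":[[-9,42,0],[-9,42,0],[0,0,0],[0,0,0]],"twist":[[0,0,0],[0,0,0],[0,0,0],[0,0,0]]}'
python3 - <<'E'
from h import *
s=state();im=save("wrist","w3.png");np.savez("w3.npz",im=im,p=s["tcp_pos"],R=s["tcp_rot"])
E
```

```text
time: 6.35
tcp_pos: [0.5029, 0.1628, 0.3486]
tcp_rot: [[0.997, 0.082, 0.005], [0.082, -0.997, 0.002], [0.005, -0.002, -1.0]]
contact_force: [0.4, -0.2, -1.4]
finger_gap: 0.275
finger_force: 29.5
time: 7.35
tcp_pos: [0.4464, -0.2642, 0.3444]
tcp_rot: [[0.997, 0.083, -0.0], [0.083, -0.997, 0.0], [-0.0, -0.0, -1.0]]
contact_force: [1.1, 0.2, 0.0]
finger_gap: 0.277
finger_force: 29.6
time: 7.75
tcp_pos: [0.4352, -0.3488, 0.3443]
tcp_rot: [[0.997, 0.08, -0.001], [0.08, -0.997, 0.0], [-0.001, -0.0, -1.0]]
contact_force: [0.2, 0.5, -0.5]
finger_gap: 0.276
finger_force: 29.7
```

View pics/w3.png

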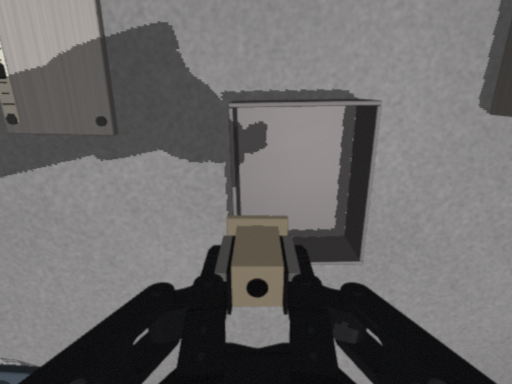

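The wrist view shows the standoff held upright. The bin's rim corners are at (229,104), (380,101) and (363,262).

```bash
python3 - <<'E'
from m import *
E3=E("w3.npz")
c=[onz("wrist",p,.06,E3) for p in [(229,104),(380,101),(363,262)]]
print(c,"center",(c[0]+c[2])/2, np.linalg.norm(c[0]-c[1]),np.linalg.norm(c[2]-c[1]))
for a,b in [((229,104),(381,203)),((380,101),(436,201)),((363,262),(444,260))]: print(tri(ray("wrist",a,E3),ray("top",b)))
E
python3 go.py .42 -.35 .2 4
```

```text
[array([ 0.5059, -0.3199,  0.06  ]), array([ 0.5183, -0.446 ,  0.06  ]), array([ 0.3627, -0.4629,  0.06  ])] center [ 0.4343 -0.3914  0.06  ] 0.1267297319829744 0.15643149890864294
(array([ 0.5109, -0.3138,  0.0272]), np.float64(0.014727745763283161))
(array([ 0.5179, -0.4562,  0.0381]), np.float64(0.002303593457673843))
(array([ 0.3591, -0.4611,  0.0523]), np.float64(0.009925199574155254))
t 7.8 tool mm [-15.9   1.3 144.2] twist z now 0.7 tilt xy [-0.07  0.03  0.  ] q7 -0.38
after twist mm [-15.9   1.3 144.2]
```

```bash
python3 -m creep '{"travel":[[-21,21,0],[-22,22,20],[0,0,40],[0,0,40],[0,0,30],[0,0,12],[0,0,5],[0,0,2],[0,0,0]],"twist":[[0,0,0],[0,0,0],[0,0,0],[0,0,0],[0,0,0],[0,0,0],[0,0,0],[0,0,0],[0,0,0]]}'
python3 -m creep '{"travel":[[0,0,0],[0,0,0],[0,0,0],[0,0,0]],"twist":[[0,0,0],[0,0,0],[0,0,0],[0,0,0]]}' 0.6
```

```text
time: 8.7
tcp_pos: [0.3971, -0.3944, 0.1967]
tcp_rot: [[0.997, 0.083, 0.001], [0.083, -0.997, -0.001], [0.001, 0.001, -1.0]]
contact_force: [0.2, 0.4, -0.3]
finger_gap: 0.279
finger_force: 29.7
time: 9.1
tcp_pos: [0.3967, -0.3944, 0.196]
tcp_rot: [[0.997, 0.082, 0.0], [0.082, -0.997, -0.0], [0.0, 0.0, -1.0]]
contact_force: [0.4, -0.1, -0.6]
finger_gap: 0.606
finger_force: 0.0
```

```bash
python3 -m creep '{"travel":[[0,0,-15],[0,0,-40],[0,0,-40],[0,0,-40],[0,0,-14],[0,0,0],[0,0,0],[0,0,0],[0,0,0],[0,0,0]],"twist":[[0,0,0],[0,0,0],[0,0,-8.42],[0,0,-8.42],[0,0,-8.42],[0,0,-8.42],[0,0,-8.42],[0,0,-8.42],[0,0,-8.42],[0,0,-8.42]]}'
python3 -m creep '{"travel":[[0,0,0],[0,0,0]],"twist":[[0,0,-8.42],[0,0,0]]}'
python3 go.py .455 .1625 .3 80.5
```

```text
time: 10.1
tcp_pos: [0.3964, -0.3943, 0.3448]
tcp_rot: [[0.302, 0.953, -0.0], [0.953, -0.302, -0.0], [-0.0, 0.0, -1.0]]
contact_force: [-0.6, -0.6, 0.5]
finger_gap: 0.602
finger_force: 0.0
time: 10.3
tcp_pos: [0.3963, -0.3945, 0.3449]
tcp_rot: [[0.163, 0.987, 0.0], [0.987, -0.163, 0.0], [0.0, 0.0, -1.0]]
contact_force: [-0.3, 0.1, 0.1]
finger_gap: 0.599
finger_force: 0.0
t 10.3 tool mm [559.1 -33.   44.9] twist z now 0.1 tilt xy [ 0.02 -0.01  0.  ] q7 0.76
after twist mm [559.1 -34.   44.9]
```

```bash
python3 -m creep '{"travel":[[43,8,0],[43,8,0],[43,8,0],[43,8,0],[43,8,0],[43,0,0],[43,0,0],[43,0,0],[43,-10,0],[43,-10,0]],"twist":[[0,0,0],[0,0,0],[0,0,0],[0,0,0],[0,0,0],[0,0,0],[0,0,0],[0,0,0],[0,0,0],[0,0,0]]}'
python3 -m creep '{"travel":[[43,-18,0],[43,-18,15],[43,-18,30],[0,0,0],[0,0,0]],"twist":[[0,0,0],[0,0,0],[0,0,0],[0,0,0],[0,0,0]]}'
python3 go.py .455 .1625 .189 80.5
```

```text
time: 11.3
tcp_pos: [0.4872, 0.0281, 0.3447]
tcp_rot: [[0.17, 0.985, 0.0], [0.985, -0.17, -0.0], [0.0, 0.0, -1.0]]
contact_force: [0.3, 0.2, 0.3]
finger_gap: 0.606
finger_force: 0.0
time: 11.8
tcp_pos: [0.456, 0.1589, 0.3021]
tcp_rot: [[0.166, 0.986, -0.001], [0.986, -0.166, -0.001], [-0.001, -0.001, -1.0]]
contact_force: [0.3, -0.8, 0.3]
finger_gap: 0.601
finger_force: 0.0
t 11.8 tool mm [  3.5  -1.4 113.1] twist z now -0.07 tilt xy [-0.07  0.07  0.  ] q7 -0.35
after twist mm [  3.4  -1.6 113.1]
```

```bash
python3 -m creep '{"travel":[[3,-1,35],[0,0,40],[0,0,25],[0,0,9],[0,0,4],[0,0,0]],"twist":[[0,0,0],[0,0,0],[0,0,0],[0,0,0],[0,0,0],[0,0,0]]}'
python3 -m creep '{"travel":[[0,0,0],[0,0,0],[0,0,0],[0,0,0],[0,0,0],[0,0,0],[0,0,0]],"twist":[[0,0,0],[0,0,0],[0,0,0],[0,0,0],[0,0,0],[0,0,0],[0,0,0]]}' 0 30
```

```text
time: 12.4
tcp_pos: [0.4565, 0.1606, 0.1903]
tcp_rot: [[0.167, 0.986, 0.001], [0.986, -0.167, 0.0], [0.0, 0.001, -1.0]]
contact_force: [0.5, -0.0, -0.3]
finger_gap: 0.595
finger_force: 0.0
time: 13.1
tcp_pos: [0.4562, 0.1614, 0.1906]
tcp_rot: [[0.165, 0.986, 0.001], [0.986, -0.165, 0.001], [0.001, 0.001, -1.0]]
contact_force: [-0.5, -0.3, 8.0]
finger_gap: 0.156
finger_force: 29.7
```

```bash
python3 -m creep '{"travel":[[0,0,-15],[0,0,-40],[0,0,-40],[0,0,-40],[0,0,-20],[0,0,0],[0,0,0]],"twist":[[0,0,0],[0,0,0],[0,0,0],[0,0,-7.5],[0,0,-7.5],[0,0,0],[0,0,0]]}'
python3 go.py .464 -.388 .186 95.6
```

```text
time: 13.8
tcp_pos: [0.4557, 0.1613, 0.345]
tcp_rot: [[-0.094, 0.996, 0.001], [0.996, 0.094, 0.001], [0.001, 0.001, -1.0]]
contact_force: [-0.3, 0.3, -0.4]
finger_gap: 0.158
finger_force: 29.6
t 13.8 tool mm [-547.8  -43.4  158.5] twist z now -0.22 tilt xy [ 0.05 -0.05  0.  ] q7 -0.17
after twist mm [-547.5  -45.3  159. ]
```

```bash
python3 -m creep '{"travel":[[-42,-3,0],[-42,-3,0],[-42,-3,0],[-42,-3,0],[-42,-3,0],[-42,-3,0],[-42,-3,0],[-42,-4,0],[-42,-4,0],[-42,-4,0]],"twist":[[0,0,0],[0,0,0],[0,0,0],[0,0,0],[0,0,0],[0,0,0],[0,0,0],[0,0,0],[0,0,0],[0,0,0]]}'
python3 -m creep '{"travel":[[-42,-4,0],[-42,-4,0],[-42,-4,0],[0,0,0],[0,0,0],[0,0,0]],"twist":[[0,0,0],[0,0,0],[0,0,0],[0,0,0],[0,0,0],[0,0,0]]}'
python3 go.py .464 -.388 .186 95.6
python3 - <<'E'
from h import *
s=state();im=save("wrist","w4.png");np.savez("w4.npz",im=im,p=s["tcp_pos"],R=s["tcp_rot"])
E
```

```text
time: 14.8
tcp_pos: [0.4628, -0.2614, 0.3431]
tcp_rot: [[-0.094, 0.996, -0.002], [0.996, 0.094, 0.001], [0.001, -0.002, -1.0]]
contact_force: [1.2, -0.2, -0.8]
finger_gap: 0.152
finger_force: 29.6
time: 15.4
tcp_pos: [0.4636, -0.3853, 0.3434]
tcp_rot: [[-0.096, 0.995, -0.002], [0.995, 0.096, 0.002], [0.002, -0.001, -1.0]]
contact_force: [0.3, 0.5, 0.0]
finger_gap: 0.154
finger_force: 29.5
t 15.4 tool mm [ -3.1   0.4 157.4] twist z now -0.1 tilt xy [-0.08 -0.12  0.  ] q7 0.91
after twist mm [-2.700e+00  1.000e-01  1.574e+02]
```

View pics/w4.png

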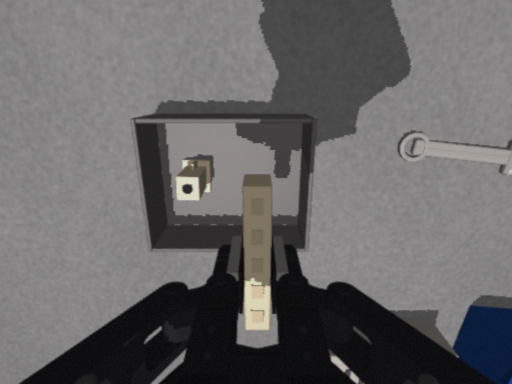

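The standoff stands in the bin at (188,185). The strip is held over the free half of the bin, whose rim runs from (134,119) to (315,118). I lower it there.

```bash
python3 -m creep '{"travel":[[-3,0,25],[0,0,40],[0,0,40],[0,0,30],[0,0,15],[0,0,5],[0,0,2],[0,0,0]],"twist":[[0,0,0],[0,0,0],[0,0,0],[0,0,0],[0,0,0],[0,0,0],[0,0,0],[0,0,0]]}'
python3 -m creep '{"travel":[[0,0,0],[0,0,0],[0,0,0]],"twist":[[0,0,0],[0,0,0],[0,0,0]]}' 0.4
python3 -m creep '{"travel":[[0,0,-10],[0,0,-40],[0,0,-40],[0,0,-40],[0,0,-30],[0,0,0],[0,0,0]],"twist":[[0,0,0],[0,0,0],[0,0,0],[0,0,3.8],[0,0,4],[0,0,0],[0,0,0]]}'
python3 go.py .55 .163 .345 87.9
python3 - <<'E'
from h import *
s=state();im=save("wrist","w5.png");np.savez("w5.npz",im=im,p=s["tcp_pos"],R=s["tcp_rot"])
# cream pixels inside the bin -> floor positions
from m import E
Ew=E("w5.npz"); t=capture("top")
h=cv2.cvtColor(t,cv2.COLOR_RGB2HSV);m=((h[:,:,0]>15)&(h[:,:,0]<35)&(h[:,:,1]>45)&(h[:,:,2]>60)).astype(np.uint8);m[:,:385]=0;m[:200]=0;m[265:]=0;m[:,440:]=0
n,_,st,c=cv2.connectedComponentsWithStats(m)
for i in range(1,n):
    if st[i,4]>8:
        p=onz("top",c[i],.025)-np.array([.434,-.391,0]);a=np.radians(5.6);print(st[i],"bin local",p[0]*np.cos(a)+p[1]*np.sin(a),-p[0]*np.sin(a)+p[1]*np.cos(a))
E
```

```text
time: 16.25
tcp_pos: [0.4642, -0.3897, 0.1888]
tcp_rot: [[-0.096, 0.995, 0.001], [0.995, 0.096, -0.001], [-0.001, 0.001, -1.0]]
contact_force: [-0.6, -0.2, -0.1]
finger_gap: 0.156
finger_force: 29.5
time: 16.55
tcp_pos: [0.4639, -0.3897, 0.1884]
tcp_rot: [[-0.096, 0.995, 0.001], [0.995, 0.096, -0.001], [-0.001, 0.001, -1.0]]
contact_force: [0.5, 0.3, -0.1]
finger_gap: 0.397
finger_force: 0.0
time: 17.25
tcp_pos: [0.4637, -0.3894, 0.3488]
tcp_rot: [[0.039, 0.999, 0.002], [0.999, -0.039, -0.001], [-0.001, 0.002, -1.0]]
contact_force: [-1.2, 0.2, -0.5]
finger_gap: 0.401
finger_force: 0.0
t 17.25 tool mm [555.4  64.5   3.4] twist z now -0.16 tilt xy [0.09 0.05 0.  ] q7 0.81
after twist mm [555.2  66.    3.8]
[394 222   7   4  21] bin local 0.0296597425583549 0.03749421001266876
[406 243   7   7  42] bin local -0.03336268553028452 0.016747576373449688
```

```bash
python3 - <<'E'
from m import *
d=np.load("w5.npz");im=d["im"];Ew=E("w5.npz");h=cv2.cvtColor(im,cv2.COLOR_RGB2HSV)
m=((h[:,:,0]>12)&(h[:,:,0]<35)&(h[:,:,1]>45)).astype(np.uint8)
n,l,st,c=cv2.connectedComponentsWithStats(m)
for i in range(1,n):
    if st[i,4]>150: 
        r=cv2.minAreaRect(np.argwhere(l==i)[:,::-1].astype(np.float32));print(st[i],[onz("wrist",p,.02,Ew)[:2] for p in cv2.boxPoints(r)])
E
python3 -m creep '{"travel":[[43,5,0],[43,5,0],[43,5,0],[43,5,0],[43,5,0],[43,5,0],[43,5,0],[43,5,0],[43,5,0],[43,5,0]],"twist":[[0,0,0],[0,0,0],[0,0,0],[0,0,0],[0,0,0],[0,0,0],[0,0,0],[0,0,0],[0,0,0],[0,0,0]]}' 0.45
python3 -m creep '{"travel":[[43,5,0],[43,5,0],[39,4,0],[0,0,0],[0,0,0],[0,0,0]],"twist":[[0,0,0],[0,0,0],[0,0,0],[0,0,0],[0,0,0],[0,0,0]]}'
python3 go.py .5492 .163 .228 87.9
python3 - <<'E'
from h import *
s=state();im=save("wrist","w6.png");np.savez("w6.npz",im=im,p=s["tcp_pos"],R=s["tcp_rot"])
cv2.imwrite("pics/w6c.png",cv2.resize(im[:300,:400],None,fx=2,fy=2,interpolation=cv2.INTER_CUBIC)[:,:,::-1])
E
```

```text
[246 132  16  23 229] [array([ 0.4529, -0.3466]), array([ 0.466 , -0.3453]), array([ 0.4685, -0.3686]), array([ 0.455, -0.37 ])]
[177 161  35  38 581] [array([ 0.3753, -0.3953]), array([ 0.399 , -0.3647]), array([ 0.424 , -0.3834]), array([ 0.4008, -0.4153])]
time: 18.35
tcp_pos: [0.5306, 0.0399, 0.3466]
tcp_rot: [[0.04, 0.999, -0.002], [0.999, -0.04, -0.001], [-0.001, -0.002, -1.0]]
contact_force: [0.7, -1.1, -0.2]
finger_gap: 0.449
finger_force: 0.0
time: 18.95
tcp_pos: [0.5498, 0.1612, 0.3469]
tcp_rot: [[0.041, 0.999, -0.001], [0.999, -0.041, -0.001], [-0.001, -0.001, -1.0]]
contact_force: [0.7, -0.6, 0.2]
finger_gap: 0.447
finger_force: 0.0
t 18.95 tool mm [  2.   -0.5 118.9] twist z now -0.28 tilt xy [-0.08  0.08  0.  ] q7 -0.18
after twist mm [  1.8  -0.6 118.9]
```

View pics/w6c.png

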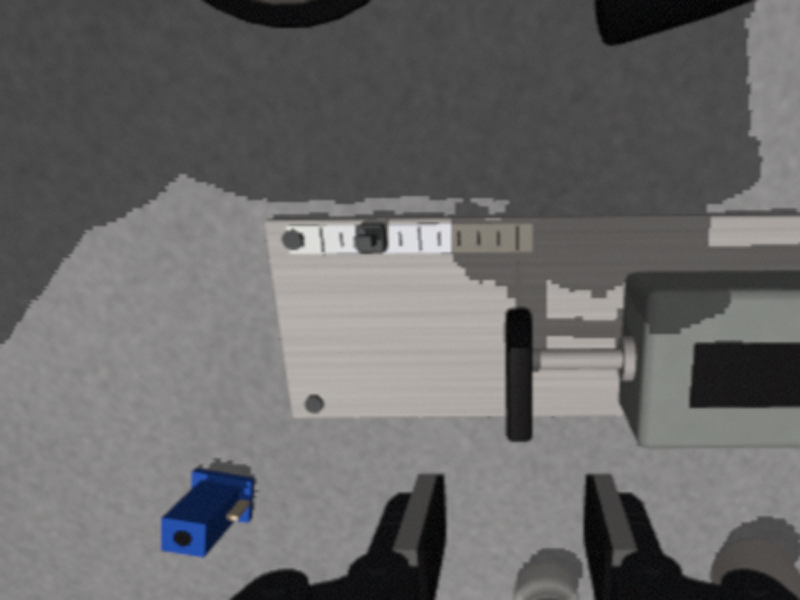

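The track is clear. Rider fin at (371,234) in the crop, zero tick at (517,238), 100 mm tick at (322,240), crossbar top at (518,374).

Run:
```python
from m import *
E6=E("w6.npz");c6=lambda u,v:(u/2-.25,v/2-.25)
a=np.radians(-2.1);ax=np.array([np.cos(a),np.sin(a)])
f=[onz("wrist",c1(250,97),.038,E1),onz("wrist",c2(335,121),.038,E2),onz("wrist",c6(372,234),.038,E6)]
t0=[onz("wrist",c1(511,108),.012,E1),onz("wrist",c2(524,126),.012,E2),onz("wrist",c6(517.5,238),.012,E6)]
t1=onz("wrist",c6(322,240),.012,E6);print("t",t0[2],t1)
for p,q in zip(f,t0): print("fin",p,"pull",(q-p)[:2]@ax)
b=[onz("wrist",c6(*p),.083,E6)[:2] for p in [(506,310),(530,310),(532,438),(508,438)]];print(b,np.mean(b,0))
```

```text
t [0.5523 0.2172 0.012 ] [0.4519 0.2205 0.012 ]
fin [0.4811 0.2207 0.038 ] pull 0.07151278969136357
fin [0.4789 0.22   0.038 ] pull 0.07410767655331928
fin [0.4843 0.2243 0.038 ] pull 0.06818863400757084
[array([0.5465, 0.1952]), array([0.5563, 0.1948]), array([0.5553, 0.1373]), array([0.5447, 0.1378])] [0.5507 0.1663]
```

```bash
python3 -m creep '{"travel":[[1,0,40],[1,0,40],[0,0,25],[0,0,10],[0,0,4],[0,0,0]],"twist":[[0,0,0],[0,0,0],[0,0,0],[0,0,0],[0,0,0],[0,0,0]]}'
python3 -m creep '{"travel":[[0,0,0],[0,0,0],[0,0,0],[0,0,0],[0,0,0],[0,0,0],[0,0,0]],"twist":[[0,0,0],[0,0,0],[0,0,0],[0,0,0],[0,0,0],[0,0,0],[0,0,0]]}' 0 60
```

```text
time: 19.6
tcp_pos: [0.5504, 0.1638, 0.2292]
tcp_rot: [[0.041, 0.999, 0.001], [0.999, -0.041, 0.0], [0.0, 0.001, -1.0]]
contact_force: [-0.1, -0.1, 0.8]
finger_gap: 0.452
finger_force: 0.0
time: 20.3
tcp_pos: [0.5509, 0.1644, 0.23]
tcp_rot: [[0.04, 0.999, 0.003], [0.999, -0.04, 0.001], [0.001, 0.003, -1.0]]
contact_force: [1.4, -0.3, 7.3]
finger_gap: 0.128
finger_force: 59.6
```

```bash
python3 -m creep '{"travel":[[0,-4,0],[0,-8,0],[0,-10,0],[0,-10,0],[0,-10,0],[0,-10,0],[0,-6,0],[0,-2,0],[0,0,0],[0,0,0]],"twist":[[0,0,0],[0,0,0],[0,0,0],[0,0,0],[0,0,0],[0,0,0],[0,0,0],[0,0,0],[0,0,0],[0,0,0]]}'
python3 - <<'E'
from h import *
s=state();im=save("wrist","w7.png");np.savez("w7.npz",im=im,p=s["tcp_pos"],R=s["tcp_rot"])
print(s["tcp_pos"],s["contact_force"])
from m import E
E7=E("w7.npz");print(proj("wrist",[.481,.2207,.038],E7),proj("wrist",[.49,.213,.038],E7))
c=proj("wrist",[.485,.218,.038],E7).astype(int);x0,y0=max(c[0]-65,0),max(c[1]-50,0);print(x0,y0)
cv2.imwrite("pics/w7c.png",cv2.resize(im[y0:y0+100,x0:x0+130],None,fx=6,fy=6,interpolation=cv2.INTER_CUBIC)[:,:,::-1])
E
```

```text
time: 21.3
tcp_pos: [0.4923, 0.1664, 0.23]
tcp_rot: [[0.041, 0.999, 0.007], [0.999, -0.041, 0.0], [0.001, 0.007, -1.0]]
contact_force: [9.1, -3.9, 2.2]
finger_gap: 0.129
finger_force: 58.9
[0.49231589 0.16641925 0.2299919 ] [ 9.10666573 -3.91604048  2.22682135]
[232.0282 147.6169] [248.7261 160.3502]
174 102
```

View pics/w7c.png

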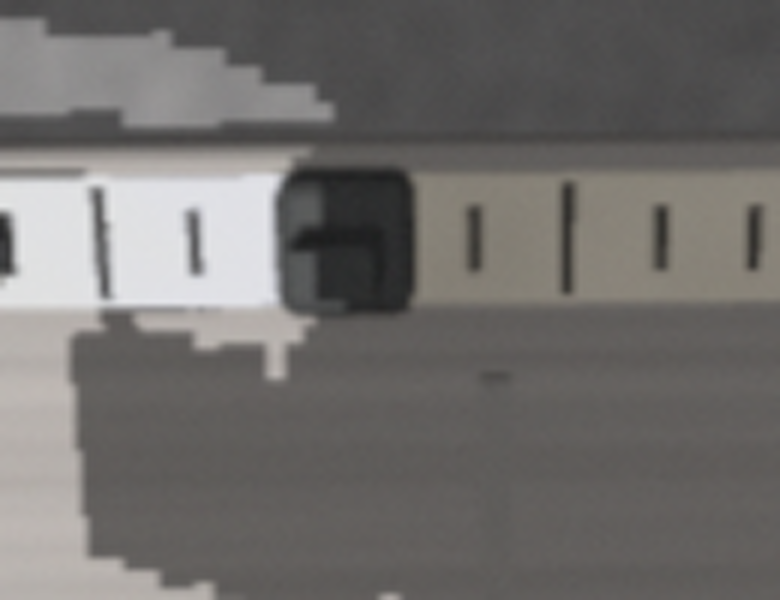

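The last crop shows the pointer tip at (495,378) and the fin centre at about (332,240), so the pointer is still about 15 mm short. I compute the remainder.

Run:
```python
from m import *
E7=E("w7.npz");c=lambda u,v:(174+u/6-.42,102+v/6-.42)
a=np.radians(-2.1);ax=np.array([np.cos(a),np.sin(a)])
o=onz("wrist",c(495,378),.038,E7)
print("pointer",o)
for u in(290,335,380): p=onz("wrist",c(u,235),.038,E7);print(p,"remaining mm",1e3*(o-p)[:2]@ax)
for u in(278,413):
  for z in (.012,.03): print(u,z,1e3*(o-onz("wrist",c(u,260),z,E7))[:2]@ax)
for u in(474,568,661,100): print("tick",1e3*(o-onz("wrist",c(u,240),.012,E7))[:2]@ax)
g=cv2.cvtColor(np.load("w7.npz")["im"],cv2.COLOR_RGB2GRAY);
print(g[128:158:2,216:248])
```

```text
pointer [0.4941 0.2103 0.038 ]
[0.4756 0.2248 0.038 ] remaining mm 18.962957780137568
[0.4798 0.2246 0.038 ] remaining mm 14.78420595990377
[0.484  0.2244 0.038 ] remaining mm 10.604220707990244
278 0.012 23.40535556594094
278 0.03 21.17693389869296
413 0.012 8.778556348452963
413 0.03 7.954593772063669
tick 2.143287545409607
tick -8.014696813824303
tick -18.070792545199186
tick 42.49706325933762
[[161 160 161 162 160 160 138 114 108 103  92  93  93  92  92  92  93  92
   92  93  91  93  94  92  93  94  95  94  94  94  93  94]
 [183 184 183 177 167 145 106  69  54  50  50  49  50  50  50  49  48  49
   50  51  50  51  49  51  58  73  93 102 104 104 102 103]
 [224 224 224 220 174  95  57  52  54  55  54  46  39  42  41  40  41  42
   40  41  41  39  40  41  38  41  75 113 127 130 129 128]
 [225 225 222 185 112  78  77  77  80  80  77  63  48  45  45  46  44  43
   44  45  45  45  46  46  44  39  54 102 129 130 130 130]
 [225 225 221 171  88  79  86  90  91  91  88  71  49  46  47  45  46  46
   44  46  47  45  47  46  44  41  54 100 128 131 131 130]
 [225 225 222 176  97  80  85  89  
[... 595 characters left out ...]
7  44  41  45  97 127 129 127 127]
 [224 225 223 202 141  85  83  88  88  88  73  48  43  44  45  46  44  43
   45  45  36  35  44  45  43  41  46  97 126 129 128 128]
 [224 225 223 204 143  85  84  90  89  86  70  46  44  44  47  46  46  46
   45  43  38  40  44  46  45  44  55 102 127 130 128 128]
 [221 214 204 199 162 102  79  82  83  82  78  73  73  71  71  59  45  41
   42  41  40  40  42  43  43  48  88 112 116 115 115 115]
 [177 178 175 175 175 166 144 120 108 105  89  71  68  67  67  65  64  68
   70  69  68  69  69  68  78  83  90  95  94  93  93  95]
 [177 175 176 177 176 177 176 172 150 123 109  94  92  92  92  92  91  94
   94  92  93  94  93  94  93  94  94  93  94  93  94  93]]
```

```bash
python3 -m creep '{"travel":[[0,-4,0],[0,-5,0],[0,-4,0],[0,-2,0],[0,0,0],[0,0,0]],"twist":[[0,0,0],[0,0,0],[0,0,0],[0,0,0],[0,0,0],[0,0,0]]}'
python3 - <<'E'
from h import *
s=state();im=capture("wrist");np.savez("w8.npz",im=im,p=s["tcp_pos"],R=s["tcp_rot"])
from m import E
E8=E("w8.npz");print(proj("wrist",[.4799,.2245,.038],E8),proj("wrist",[.4794,.209,.038],E8))
g=cv2.cvtColor(im,cv2.COLOR_RGB2GRAY)
print(g[126:172:2,232:272])
E
```

```text
time: 21.95
tcp_pos: [0.4777, 0.1669, 0.23]
tcp_rot: [[0.041, 0.999, 0.007], [0.999, -0.041, 0.0], [0.001, 0.007, -1.0]]
contact_force: [10.2, -4.4, 0.8]
finger_gap: 0.131
finger_force: 58.8
[255.5694 140.7293] [255.8758 167.7254]
[[110 110 110 110  98  86  84  85  84  84  84  84  84  86  85  84  85  85
   85  86  85  85  86  86  85  86  85  86  87  88  88  87  87  88  86  88
   87  88  88  88]
 [164 164 165 162 134  98  93  92  95  92  92  91  92  93  92  92  90  92
   89  90  90  91  91  90  90  89  90  90  91  92  92  91  92  92  92  91
   93  93  92  94]
 [172 172 171 165 135 101  95  96  96  96  95  93  83  64  54  49  48  47
   43  44  44  42  44  42  43  42  42  44  44  42  46  51  64  86  99 101
  103 101 105 108]
 [222 222 219 184 136 128 127 127 127 127 127 115  80  44  38  39  41  41
   42  41  41  40  41  41  41  40  41  41  42  40  41  42  44  70 108 126
  127 127 126 128]
 [223 223 221 188 140 130 128 127 128 127 124  96  49  42  45  44  43  45
   45  43  44  45  45  44  44  44  43  42  43  45  46  47  44  46  86 119
  127 129 128 128]
 [223 223 223 220 184 135 127 128 
[... 2272 characters left out ...]
  90  90  91
   93  92  92  92]
 [ 95  95  94  95  95  94  95  94  95  96  94  95  95  95  95  94  94  94
   95  96  94  91  83  78  76  77  82  90  94  95  95  96  96  96  95  95
   96  95  97  95]
 [ 97  97  97  96  98  97  97  96  98  97  97  96  98  98  97  96  97  97
   96  97  97  94  89  88  88  89  91  96  97  97  98  98  97  98  98  97
   96  98  97  96]
 [ 96  95  95  96  96  95  95  97  95  96  95  95  95  95  94  95  94  95
   96  96  95  94  92  92  92  91  93  94  95  95  96  96  96  95  95  94
   96  95  95  94]
 [ 93  93  93  93  94  94  93  94  92  93  92  93  93  94  93  94  94  93
   94  94  93  92  90  91  92  92  92  94  94  93  93  93  92  93  92  93
   93  93  93  93]]
```

The pointer is at column 256 and the fin at 254.5, so it is about 1 mm short. I advance 1 mm and hold.

```bash
python3 -m creep '{"travel":[[0,-1,0],[0,0,0],[0,0,0],[0,0,0],[0,0,0],[0,0,0],[0,0,0],[0,0,0],[0,0,0],[0,0,0]],"twist":[[0,0,0],[0,0,0],[0,0,0],[0,0,0],[0,0,0],[0,0,0],[0,0,0],[0,0,0],[0,0,0],[0,0,0]]}'
python3 -m creep '{"travel":[[0,0,0],[0,0,0],[0,0,0],[0,0,0],[0,0,0],[0,0,0],[0,0,0],[0,0,0],[0,0,0],[0,0,0]],"twist":[[0,0,0],[0,0,0],[0,0,0],[0,0,0],[0,0,0],[0,0,0],[0,0,0],[0,0,0],[0,0,0],[0,0,0]]}'
python3 - <<'E'
from h import *
g=cv2.cvtColor(capture("wrist"),cv2.COLOR_RGB2GRAY).astype(int)
r=g[164,240:275];b=g[144,240:275];f=g[141,240:275];print(r,b,f,sep="\n")
E
python3 -m creep '{"travel":[[0,0,0],[0,0,0],[0,0,0]],"twist":[[0,0,0],[0,0,0],[0,0,0]]}'
```

```text
time: 23.0
tcp_pos: [0.4768, 0.1669, 0.23]
tcp_rot: [[0.041, 0.999, 0.008], [0.999, -0.041, 0.0], [0.001, 0.008, -1.0]]
contact_force: [9.7, -4.1, 1.2]
finger_gap: 0.128
finger_force: 59.0
time: 24.0
tcp_pos: [0.4768, 0.1669, 0.23]
tcp_rot: [[0.041, 0.999, 0.008], [0.999, -0.041, 0.0], [0.001, 0.008, -1.0]]
contact_force: [9.5, -3.1, 1.5]
finger_gap: 0.129
finger_force: 59.0
[96 94 96 95 95 94 96 95 95 95 94 96 94 90 83 79 78 76 81 91 94 95 95 94
 95 97 95 97 96 96 96 96 95 96 95]
[127 126 127 124 102  64  42  42  42  43  43  43  43  42  41  44  45  43
  44  44  43  44  46  46  45  45  44  67 106 125 127 126 127 126 124]
[126 125 126 125 104  65  44  41  43  39  32  30  29  32  30  30  31  31
  28  29  32  31  31  41  45  45  47  69 108 125 129 128 127 127 124]
time: 24.35
tcp_pos: [0.4768, 0.1669, 0.23]
tcp_rot: [[0.041, 0.999, 0.008], [0.999, -0.041, 0.0], [0.001, 0.007, -1.0]]
contact_force: [10.1, -4.6, 1.4]
finger_gap: 0.132
finger_force: 59.0
```

Level: pointer at column 256.2, fin at 256. It has been held for over 2 s, so I ease it home.

```bash
python3 -m creep '{"travel":[[0,3,0],[0,6,0],[0,9,0],[0,9,0],[0,9,0],[0,9,0],[0,9,0],[0,9,0],[0,6,0],[0,3,0]],"twist":[[0,0,0],[0,0,0],[0,0,0],[0,0,0],[0,0,0],[0,0,0],[0,0,0],[0,0,0],[0,0,0],[0,0,0]]}'
python3 -m creep '{"travel":[[0,2,0],[0,1,0],[0,1,0],[0,0,0],[0,0,0],[0,0,0]],"twist":[[0,0,0],[0,0,0],[0,0,0],[0,0,0],[0,0,0],[0,0,0]]}'
```

```text
time: 25.35
tcp_pos: [0.5478, 0.1645, 0.23]
tcp_rot: [[0.04, 0.999, 0.004], [0.999, -0.04, 0.001], [0.001, 0.004, -1.0]]
contact_force: [3.3, -0.7, 7.8]
finger_gap: 0.129
finger_force: 59.7
time: 25.95
tcp_pos: [0.5509, 0.1645, 0.23]
tcp_rot: [[0.04, 0.999, 0.003], [0.999, -0.04, 0.001], [0.001, 0.003, -1.0]]
contact_force: [1.2, -1.2, 6.7]
finger_gap: 0.127
finger_force: 59.8
```

```bash
python3 -m creep '{"travel":[[0,0,0],[0,0,0],[0,0,0],[0,0,0],[0,0,0]],"twist":[[0,0,0],[0,0,0],[0,0,0],[0,0,0],[0,0,0]]}' 0.45
python3 -m creep '{"travel":[[0,0,-15],[0,0,-40],[0,0,-40],[0,0,-22],[0,0,0],[0,0,0],[0,0,0]],"twist":[[0,0,0],[0,0,0],[0,0,0],[0,0,0],[0,0,0],[0,0,0],[0,0,0]]}'
python3 - <<'E'
from m import *
s=state();im=capture("wrist");cv2.imwrite("pics/w9.png",im[:,:,::-1]);np.savez("w9.npz",im=im,p=s["tcp_pos"],R=s["tcp_rot"])
def bar(f):
    g=cv2.cvtColor(np.load(f)["im"],cv2.COLOR_RGB2GRAY);m=(g<25).astype(np.uint8);m[235:]=0;m[:140]=0;m[:,:240]=0;m[:,285:]=0
    c=max(cv2.findContours(m,0,2)[0],key=cv2.contourArea);return cv2.minAreaRect(c)
for f in("w6.npz","w9.npz"):
    r=bar(f);print(r,onz("wrist",r[0],.083,E(f)))
# cream and bin in the top view
t=capture("top");h=cv2.cvtColor(t,cv2.COLOR_RGB2HSV);m=((h[:,:,0]>12)&(h[:,:,0]<38)&(h[:,:,1]>40)).astype(np.uint8);m[:200]=0
n,l,st,c=cv2.connectedComponentsWithStats(m);print([(x.tolist(),np.round(y)) for x,y in zip(st[1:],c[1:]) if x[4]>8])
E
```

```text
time: 26.45
tcp_pos: [0.55, 0.1645, 0.2285]
tcp_rot: [[0.04, 0.999, -0.0], [0.999, -0.04, -0.0], [-0.0, -0.0, -1.0]]
contact_force: [-1.0, -0.7, -0.1]
finger_gap: 0.455
finger_force: 0.0
time: 27.15
tcp_pos: [0.5496, 0.1645, 0.3445]
tcp_rot: [[0.04, 0.999, -0.002], [0.999, -0.04, -0.001], [-0.001, -0.002, -1.0]]
contact_force: [-0.6, 0.5, -1.5]
finger_gap: 0.447
finger_force: 0.0
((259.5, 165.0), (20.0, 11.0), 90.0) [0.5517 0.1863 0.083 ]
((259.5, 174.0), (30.0, 11.0), 90.0) [0.5511 0.1829 0.083 ]
[([406, 242, 7, 8, 48], array([409., 246.]))]
```

Run:
```python
from m import *
t=capture("top");d=t.astype(int);m=((d[:,:,0]-d[:,:,2])>10).astype(np.uint8);m[:195]=0;m[270:]=0;m[:,:375]=0;m[:,450:]=0
n,l,st,c=cv2.connectedComponentsWithStats(m)
for i in range(1,n):
    if st[i,4]>5:
        p=onz("top",c[i],.025)-np.array([.434,-.391,0]);a=np.radians(5.6);print(st[i],np.round([p[0]*np.cos(a)+p[1]*np.sin(a),-p[0]*np.sin(a)+p[1]*np.cos(a)],3))
```

```text
[394 218  32   9 173] [0.03  0.001]
[405 242  19  11 158] [-0.037  0.005]
```

The strip lies centred at (+30, 1) mm and the standoff at (-37, 5) mm in the bin. The slide is home and the gripper is clear.

```bash
python3 -c "from station import *; print(job_done())"
```

```text
the job is handed in; nothing more can be done
None
```

I handed the job in: both printed parts are in the bin, the crossbar pointer was held level with the rider at about 73 mm pull for over 2 s, and the slide was eased fully home; the verdict was not shown.

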